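# Unnest the red bole cup at the gilding bench

## Task

Two small cups, one red and one blue, are each nested snugly in a heavy steel pot. Pull the red cup straight up out of its pot until it is fully clear, then lower it (do not drop it) and leave it standing upright in the middle of the round cork mat. Keep the red cup upright throughout, leave its pot standing where it is, and do not disturb the blue cup.

Things in the scene. Friction and masses are not known exactly. Their poses are not given: they have to be found in the camera images.
- red_cup: Red open cup, 85 mm tall, conical: outer diameter 40 mm at foot, 52 mm at rim, wall 3 mm, 60 g. Origin: centre of underside; z up. At the start nested in its steel pot: its upper 45 mm stands above the pot's rim; grip that part across the outside (47 to 52 mm wide). Sprung rubber nubs in the pot hold it: about 2 to 6 N pulls it up, and it is clear after rising 40 mm.
- red_pot: Steel pot, loose on the table, about 0.8 kg, outer diameter 66 to 68 mm, 48 mm tall, inside floor 8 mm above its underside, holding the red cup at the start. Origin: centre of its underside; z axis up.
- cork_round: Flat round cork mat, 110 mm in diameter and 6 mm thick, fixed to the table. Origin: centre of its underside; z up (its top is 6 mm above the origin).
- blue_cup: Blue cup of the same shape and size as the red one, nested in the same way in an identical steel pot; not to be disturbed. Origin: centre of its underside; z axis up.

How it is judged (in metres and radians):
On the way, in this order (a step that is already met when the one before it is completed fails the run):
1. the red cup is pulled straight up until it is clear of its pot: risen 40 mm, upright within 15 degrees, still within 25 mm of the pot's axis (z of red_cup in the frame of red_pot above 0.048 m and horizontal distance between red_cup and red_pot below 0.025 m and angle between red_cup's own z axis and vertical below 0.26 rad), for 0.05 s.
2. the cup is lowered, still in the fingers, to within 12 mm of the cork, over its middle (z of red_cup in the frame of cork_round below 0.018 m and horizontal distance between red_cup and cork_round below 0.03 m and contact force between the fingers and red_cup above 0.3 N), for 0.05 s.
At the end, for the whole second after the job is handed in: The red cup stands upright (within 10 degrees), at rest and released, on the cork mat with its centre within 30 mm of the mat's centre; its pot stands upright within 20 mm of where it was; the blue cup is upright, still nested in its pot and within 20 mm of where it was (horizontal distance between red_cup and cork_round below 0.03 m and z of red_cup in the frame of cork_round between 0.001 and 0.012 m and angle between each of red_cup, red_pot, blue_cup's own z axis and vertical below 0.17 rad and linear speed of red_cup below 0.02 m/s and distance of each of red_pot, blue_cup from where it was at the start of the episode below 0.02 m); the robot touches nothing.
It fails at once if the red cup is tipped more than 25 degrees (angle between red_cup's own z axis and vertical above 0.436 rad).
It fails at once if the red cup's pot is lifted along, dragged (over 20 mm) or tipped (over 15 degrees) (distance of red_pot from where it was at the start of the episode above 0.02 m or angle between red_pot's own z axis and vertical above 0.26 rad).
It fails at once if the blue cup is moved more than 20 mm (distance of blue_cup from where it was at the start of the episode above 0.02 m).
It also fails if it takes over 42 s, if anything falls off the work surface, if the arm or the gripper's body presses on something with over 40 N, if the wrist force passes 120 N, or if a joint passes its speed limit or range.

## Robot

A 6-joint arm with a two-finger parallel gripper is mounted at the origin on the work surface. World frame = base frame: x ahead of the robot, y to its left, z up, the work surface at z = 0. Lengths are in mm, angles in rad, forces in N, time in s.
With the tool pointing down it reaches from about 300 to 775 mm from the base axis. Payload 14.6 kg.
Tool frame: the origin (TCP) lies on the centre line of the jaws, within the pads' length; the fingertips stand 11 mm ahead of it and the grasp point (between the pads) lies 8 mm behind it; x points along the fingers, y is the direction in which the jaws open and shut, and the axes are right-handed (so a half turn about x gives the same grasp; the last joint's range is limited). The gripper opens to 94 mm and grips with 3 to 60 N. Pads are 16 mm wide; open, the fingers measure 119 mm over their backs; the gripper's body (75 mm by 177 mm) begins 78 mm behind the grasp point.
Start: joints at [-1.178, 0.3, 1.521, -0, 1.321, -0.067], TCP at [244.065, -492.871, 182.546] pointing down, gripper open.
Joint ranges: [-3.03, 3.03], [-0.79, 2.21], [0.23, 2.52], [-1.04, 4.18], [0, 3.07], [-2.55, 2.55]. Speed limits (rad/s): [2.22, 2.22, 2.57, 3.14, 3.14, 3.14].

## Interface

Orientations are given as [roll, pitch, yaw] about the fixed x, y, z axes, in that order (R = Rz(yaw) Ry(pitch) Rx(roll)).
In Python, from cell import manip gives the robot as it stands.
- The arm moves only by the shell command python3 -m handwheel 'ROWS' [OPENING] [FORCE]. ROWS is JSON, a list of rows, each a list of 2 entries, a list of its own where there are three numbers: the shift along the tool's x, y, z in mm, then the turn about the tool's x in rad. In form: [[[x, y, z], spin], ...]. A call has exactly 10 rows; each row shifts and turns the commanded pose from where the row before left it, along the tool's axes as they then stand; what a row does not reach is not made up. A row lasts 1/8 s, in which the tool goes at most 62.5 mm and 10.7 degrees, less where a joint would pass 70% of its speed; a pose out of reach is approached as far as the arm can. A call with a gripper value outside its range is refused whole. OPENING is the closure in counts, from 0 (fully open) to 255 (shut), set as the call begins (- or left out, the last holds). The fingers move at their own pace and stop on an object; FORCE is the grip in N (left out, the last holds). Time passes only in rows, so rows that do not move let the fingers close, or fill a call up. It gives the time, the measured TCP pose, the force and the opening at its end, in the units of the state.
- manip.read_state(): the state, without advancing time (a new reading comes with each control period).
- manip.camera(name): name is "scene" or "top" or "wrist"; returns a dict with "pixels" (384x512x3 uint8, red, green, blue), "z_map" (384x512 float32, mm along the optical axis (not along the pixel's ray), 0 where there is no reading), "mtx" (3x3 intrinsics, pixels), "xyz" and "orientation" of the camera in the world. Camera axes: x right, y up, looking along -z (the intrinsics and any distortion apply to the point x, -y, -z); pixel columns grow to the right and rows downward; lengths in mm; the calibration is good to about 2 mm. A picture is of the moment at which its call begins.
- manip.sign_off(): hands the job in, once; it reports no verdict.
Trained networks look in the newest picture that a camera, given by its name, has taken for a name from the list of things; names that differ only in an ending like _2 or _b are one class to them, and where a whole thing is asked for, a point or a joint stands for the part that bears it (a point fixed in the world has none). Each returns a list of dicts, best first, with "confidence" (0 to 1); they miss things now and then, are a little off and sometimes report something else, mostly with a low value. They report only what shows in the picture. A call takes as long as a camera call.
- manip.cut_out(target, camera): "region" (384x512 bool, what is visible of it) and "centre" ([column, row] in pixels, amid what is visible of it).
The state is a dict: "clock": time; "joints": joint angles; "qd": joint speeds; "effort": joint torques, N m; "eef_pos": TCP position; "eef_rot": TCP orientation; "wrist_force": force on the tool from outside, world axes, zero at the start; "moment": the same for the moment, N m; "finger_gap": finger opening in mm.
Only numpy, scipy, OpenCV 4.12 (cv2) and the standard library are available. Lean on these libraries where they do the work, as an engineer would, in place of code of your own. Each camera call takes 0.05 s, during which the arm holds its last target. There are 200 camera calls.

## Working session

There is one attempt and no reset: what is moved stays moved. The work goes in short steps, Python scripts to look and compute and a shell command to move; the robot and the scene stay as the last step left them, time stands still between calls to the robot, and variables do not carry over. Pictures are saved under pics/ and viewed, about 8 in all and at most 12, crops included, and the job is handed in when it is done.

```bash
mkdir -p pics
cat > h.py <<'E'
import numpy as np, cv2
from scipy.spatial.transform import Rotation as R
from cell import manip
def camR(o):
    o=np.array(o,float)
    if o.shape==(3,3): return o
    return R.from_euler('xyz',o).as_matrix() if o.size==3 else R.from_quat(o).as_matrix()
def cloud(c):
    z=c["z_map"];v,u=np.mgrid[:z.shape[0],:z.shape[1]];K=np.array(c["mtx"])
    p=np.stack([(u-K[0,2])/K[0,0]*z,-(v-K[1,2])/K[1,1]*z,-z],-1)
    return p@camR(c["orientation"]).T+np.array(c["xyz"])
def save(c,n): cv2.imwrite("pics/"+n,c["pixels"][...,::-1])
E
python3 - <<'E'
from h import *
s=manip.read_state();print(s)
ims=[]
for n in ["scene","top","wrist"]:
    c=manip.camera(n);P=cloud(c);print(n,c["xyz"],c["orientation"],[k for k in c], np.array(c["mtx"]).tolist())
    ims.append(c["pixels"])
    for t in ["red_cup","red_pot","cork_round","blue_cup"]:
        for d in manip.cut_out(t,n)[:2]:
            m=d["region"]&(c["z_map"]>0);q=P[m]
            if len(q)<5: print(t,d["confidence"],"few");continue
            zt=np.percentile(q[:,2],95);top=q[q[:,2]>zt-6]
            print(t,round(d["confidence"],2),np.round(d["centre"]),m.sum(),"med",np.median(q,0).round(),"ztop",zt.round(1),"topmid",((top.min(0)+top.max(0))/2).round(1),"ext",np.ptp(top,axis=0).round())
im=np.vstack([np.hstack(ims[:2]),np.hstack([ims[2],ims[2]*0])])
cv2.imwrite("pics/a.png",cv2.resize(im,(800,600),interpolation=cv2.INTER_AREA)[...,::-1])
E
```

```text
{'clock': 0.0, 'joints': array([-1.17761171e+00,  3.00489802e-01,  1.52162490e+00,  3.35405828e-05,
        1.32068291e+00, -6.65949601e-02]), 'qd': array([ 7.30275138e-04, -6.76974830e-05,  6.31426573e-04,  1.49016518e-03,
       -9.62760053e-04,  1.68067612e-03]), 'effort': array([ 2.79213069e-03, -5.31800258e+01, -3.52733982e+01,  7.09813088e-02,
        2.44384323e-02, -8.89295166e-05]), 'eef_pos': array([ 243.95444351, -492.59691091,  181.95755249]), 'eef_rot': array([-1.66434594,  1.56959094,  1.93701797]), 'wrist_force': array([-0.47577385, -0.34319905,  0.37820953]), 'moment': array([-0.01240869, -0.02742934, -0.0381202 ]), 'finger_gap': 93.9754501606844}
scene [1293.28919692  382.24865105  784.76853132] [8.52326227e-01 1.87429628e-03 2.05870326e+00] ['pixels', 'z_map', 'mtx', 'xyz', 'orientation'] [[430.65890201909355, 0.0, 257.8592321323092], [0.0, 430.65890201909355, 189.1699076761313], [0.0, 0.0, 1.0]]
red_cup 0.85 [350. 181.] 481 med [439. 200.  76.] ztop 94.5 topmid [428.1 199.2  92.8] ext [52. 49.  8.]
red_pot 0.96 [349. 198.] 378 med [454. 204.  32.] ztop 49.9 topmid 
[... 490 characters left out ...]
0.  8.]
red_pot 0.75 [177. 245.] 209 med [417. 177.  44.] ztop 49.3 topmid [426.7 188.1  47. ] ext [62. 47.  7.]
red_pot 0.67 [242. 163.] 1345 med [635.  21.   6.] ztop 8.4 topmid [636.1  22.6   6.2] ext [108. 107.   8.]
cork_round 0.7 [242. 162.] 1337 med [635.  21.   6.] ztop 8.4 topmid [636.1  22.6   6.2] ext [108. 107.   8.]
blue_cup 0.92 [338. 220.] 497 med [ 477. -210.   54.] ztop 93.1 topmid [ 474.5 -203.8   91.6] ext [51. 51.  9.]
wrist [ 318.0652982  -455.93422344  384.74836517] [-2.88243702e-01 -3.97893630e-04 -1.11011375e+00] ['pixels', 'z_map', 'mtx', 'xyz', 'orientation'] [[338.6777449630495, 0.0, 245.03926134348836], [0.0, 338.6777449630495, 192.1433365545375], [0.0, 0.0, 1.0]]
```

View pics/a.png

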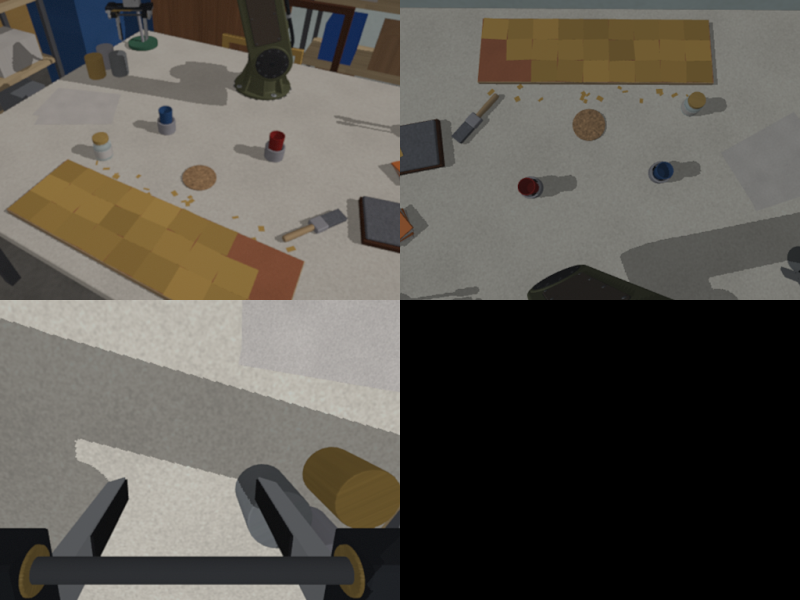

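The picture shows the red cup at scene (276,140) in the montage, the blue cup at (166,115) and the cork at (198,177). The "red_pot" reading at the cork is false. Two views agree on the red axis at about (427,198), rim 93 mm, pot rim 48 mm, and the cork comes out near (636,22.6) with its top at 6 mm.

```bash
cat >> h.py <<'E'
def go(x,y,z):
    s=manip.read_state();T=R.from_euler('xyz',s["eef_rot"]).as_matrix()
    d=T.T@(np.array([x,y,z])-s["eef_pos"]);print("t",s["clock"],"pos",np.round(s["eef_pos"],1),"tool move",np.round(d,1),"F",np.round(s["wrist_force"],1),"gap",round(s["finger_gap"],1),"q",np.round(s["joints"],2))
    return T
E
python3 -c "
from h import *
print(go(427,198,260).round(3))
T=go(450,-150,282);go(244,-493,282)
print((T.T@np.array([-23,348,0])).round(1))"
```

```text
t 0.75 pos [ 244.1 -492.9  182.6] tool move [ -77.5 -537.9 -470.5] F [-0.3  0.7  0.1] gap 94.2 q [-1.18  0.3   1.52 -0.    1.32 -0.07]
[[ 0.     0.444 -0.896]
 [-0.    -0.896 -0.444]
 [-1.     0.     0.   ]]
t 0.75 pos [ 244.1 -492.9  182.6] tool move [ -99.4 -215.9 -336.7] F [-0.3  0.7  0.1] gap 94.2 q [-1.18  0.3   1.52 -0.    1.32 -0.07]
t 0.75 pos [ 244.1 -492.9  182.6] tool move [-99.4   0.1   0.1] F [-0.3  0.7  0.1] gap 94.2 q [-1.18  0.3   1.52 -0.    1.32 -0.07]
[  -0.  -322.1 -133.8]
```

```bash
python3 -m handwheel '[[[-50,0,0],0],[[-50,0,0],0],[[0,-27,-42],0],[[0,-27,-42],0],[[0,-27,-42],0],[[0,-27,-42],0],[[0,-27,-42],0],[[0,-27,-42],0],[[0,-27,-42],0],[[0,-27,-42],0]]' 0 10; python3 -c "
from h import *
go(427,198,220)"
```

```text
clock: 2.0
eef_pos: [449.9, -148.7, 282.7]
eef_rot: [2.251, 1.57, -0.43]
wrist_force: [0.4, -0.6, -0.7]
finger_gap: 94.1
t 2.0 pos [ 449.9 -148.7  282.7] tool move [  62.7 -320.9 -133.3] F [ 0.4 -0.6 -0.7] gap 94.1 q [-0.4   0.07  1.57 -0.    1.51  0.71]
```

```bash
python3 -m handwheel '[[[0,-40,-17],0],[[0,-40,-17],0],[[0,-40,-17],0],[[0,-40,-17],0],[[0,-40,-17],0],[[0,-40,-17],0],[[5,-40,-16],0],[[15,-40,-16],0],[[20,0,0],0],[[20,0,0],0]]'
cat > look.py <<'E'
from h import *
import sys
for n in ["wrist","top"]:
    c=manip.camera(n);P=cloud(c)
    if n=="wrist": save(c,sys.argv[1])
    for t in sys.argv[2:]:
        for d in manip.cut_out(t,n)[:1]:
            m=d["region"]&(c["z_map"]>0);q=P[m]
            if len(q)<5: continue
            zt=np.percentile(q[:,2],95);top=q[q[:,2]>zt-5]
            (x,y),r=cv2.minEnclosingCircle(top[:,:2].astype(np.float32))
            print(n,t,round(d["confidence"],2),np.round(d["centre"]),m.sum(),"zmin/top",q[:,2].min().round(1),zt.round(1),"circle",round(x,1),round(y,1),round(r,1),"mid",((top.min(0)+top.max(0))/2).round(1),"ext",np.ptp(top,axis=0).round())
go(427,198,75)
E
python3 look.py b.png red_cup red_pot
```

```text
clock: 3.25
eef_pos: [427.2, 196.6, 221.9]
eef_rot: [2.235, 1.571, -0.446]
wrist_force: [-0.1, -0.5, 0.2]
finger_gap: 93.8
wrist red_cup 0.68 [240. 173.] 2158 zmin/top -0.9 93.7 circle 426.6 198.8 25.9 mid [426.9 198.8  92. ] ext [51. 51.  6.]
wrist red_pot 0.96 [243. 146.] 877 zmin/top -1.2 49.3 circle 426.8 198.3 33.8 mid [432.1 198.6  69.3] ext [57. 66. 50.]
top red_cup 0.98 [163. 240.] 418 zmin/top 4.7 93.4 circle 428.9 174.2 49.4 mid [423.9 174.2 226.6] ext [ 40.  98. 276.]
top red_pot 0.8 [178. 244.] 204 zmin/top 2.9 49.6 circle 426.6 195.1 32.6 mid [425.4 189.4  47.9] ext [59. 51.  6.]
t 3.55 pos [427.8 196.  223.5] tool move [ 1.485e+02 -2.100e+00  1.000e-01] F [-0.2 -0.2 -0.2] gap 93.9 q [0.35 0.09 1.68 0.   1.37 1.46]
```

View pics/b.png

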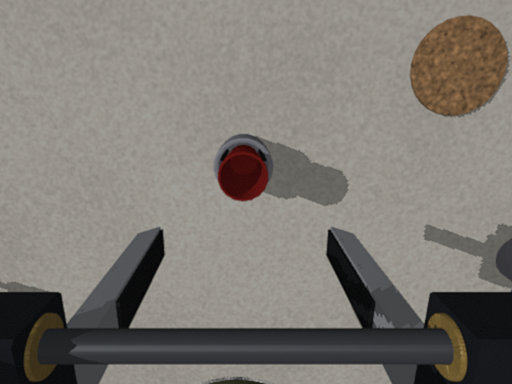

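The wrist view shows the red cup in its pot at pixel (243,173) and the cork at (460,65). The measured axis (426.8,198.6) agrees with the first one, with the cup rim at 93 mm and the pot rim at 49 mm. Next I descend to TCP z of about 70.

```bash
python3 -m handwheel '[[[20,-2.5,0],0],[[25,0,0],0],[[25,0,0],0],[[25,0,0],0],[[20,0,0],0],[[15,0,0],0],[[13,0,0],0],[[10,0,0],0],[[0,0,0],0],[[0,0,0],0]]'; python3 -c "
from h import *
go(426.8,198.6,70)"
```

```text
clock: 4.8
eef_pos: [426.6, 198.4, 70.0]
eef_rot: [3.065, 1.57, 0.384]
wrist_force: [-0.2, -0.4, -0.2]
finger_gap: 93.9
t 4.8 pos [426.6 198.4  70. ] tool move [-0.  -0.1 -0.3] F [-0.2 -0.4 -0.2] gap 93.9 q [0.36 0.26 1.86 0.   1.02 1.47]
```

```bash
python3 -m handwheel '[[[0,0,0],0],[[0,0,0],0],[[0,0,0],0],[[0,0,0],0],[[0,0,0],0],[[0,0,0],0],[[0,0,0],0],[[0,0,0],0],[[0,0,0],0],[[0,0,0],0]]' 255 20
```

```text
clock: 6.05
eef_pos: [426.4, 198.8, 69.8]
eef_rot: [-2.507, 1.57, 1.094]
wrist_force: [-1.8, 4.4, 2.6]
finger_gap: 4.7
```

The gap of 4.7 mm means the cup isn't between the pads, so I'm looking before moving.

```bash
python3 look.py c.png red_cup red_pot
python3 - <<'E'
from h import *
c=manip.camera("scene");w=cv2.imread("pics/c.png")
s=cv2.resize(c["pixels"][100:270,250:450][...,::-1],(400,340))
w=cv2.resize(w,(400,300));cv2.imwrite("pics/d.png",np.hstack([np.vstack([w,np.zeros((40,400,3),np.uint8)]),s]))
P=cloud(c)
for t in ["red_cup","red_pot"]:
    for d in manip.cut_out(t,"scene")[:1]:
        q=P[d["region"]];print(t,d["confidence"],d["centre"],np.median(q,0).round(),np.percentile(q,[2,98],axis=0).round())
E
```

```text
wrist red_cup 0.73 [281. 223.] 6320 zmin/top -1.3 100.8 circle 437.1 178.3 25.6 mid [438.3 183.6 120.9] ext [47. 40. 50.]
wrist red_pot 0.71 [232. 183.] 2841 zmin/top -0.6 56.9 circle 435.0 202.9 31.0 mid [434.9 209.3  77.6] ext [60. 33. 51.]
top red_cup 0.49 [172. 237.] 213 zmin/top -2.9 204.6 circle 428.0 151.8 21.9 mid [428. 148. 272.] ext [ 40.  25. 137.]
top red_pot 0.61 [176. 244.] 79 zmin/top 8.2 54.5 circle 412.2 176.1 19.4 mid [412.2 176.1  53. ] ext [24. 31.  6.]
t 6.35 pos [426.4 198.8  69.8] tool move [-5.2  1.  -0.2] F [-1.   5.7  4. ] gap 5.5 q [0.36 0.26 1.86 0.   1.02 1.47]
red_cup 0.72 [345.3, 182.6] [448. 184.  78.] [[413. 156.  49.]
 [462. 211. 102.]]
red_pot 0.81 [350.3, 197.3] [457. 208.  37.] [[408. 166.   8.]
 [466. 229.  58.]]
```

View pics/d.png

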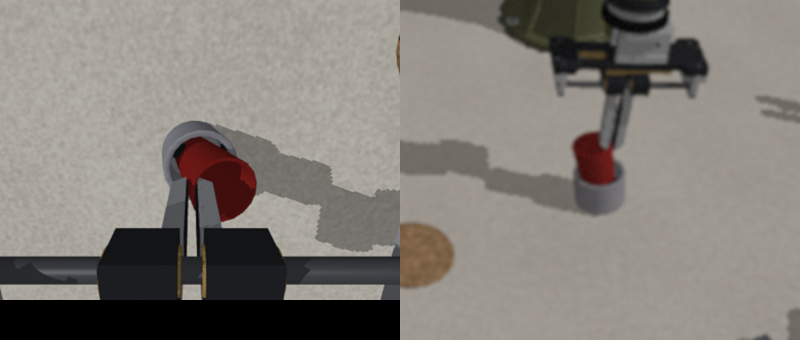

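Run:
```python
from h import *
w=cv2.imread("pics/c.png")[130:384,170:400]
c=manip.camera("scene");s=c["pixels"][140:220,300:400][...,::-1]
cw=manip.camera("wrist");P=cloud(cw)
z=P[...,2]
for v in range(180,300,10): print(v,[tuple(np.round(P[v,u]).astype(int)) for u in range(220,340,16)])
cv2.imwrite("pics/e.png",np.hstack([cv2.resize(w,(400,440),interpolation=2),cv2.resize(s,(400,440),interpolation=2)]))
```

```text
180 [(np.int64(440), np.int64(225), np.int64(46)), (np.int64(447), np.int64(216), np.int64(54)), (np.int64(448), np.int64(204), np.int64(37)), (np.int64(448), np.int64(189), np.int64(10)), (np.int64(461), np.int64(187), np.int64(50)), (np.int64(458), np.int64(164), np.int64(1)), (np.int64(464), np.int64(152), np.int64(1)), (np.int64(470), np.int64(140), np.int64(0))]
190 [(np.int64(437), np.int64(223), np.int64(57)), (np.int64(439), np.int64(212), np.int64(47)), (np.int64(447), np.int64(204), np.int64(60)), (np.int64(454), np.int64(197), np.int64(69)), (np.int64(457), np.int64(185), np.int64(59)), (np.int64(459), np.int64(172), np.int64(45)), (np.int64(457), np.int64(148), np.int64(2)), (np.int64(462), np.int64(136), np.int64(1))]
200 [(np.int64(430), np.int64(220), np.int64(55)), (np.int64(435), np.int64(210), np.int64(56)), (np.int64(446), np.int64(204), np.int64(76)), (np.int64(453), np.int64(198), np.int64(89)), (np.int64(458), np.int64(191), np.int64(93)), (np.int64(462), np.int64(182), np.int64(90)), (np.int64(449), np.int64(143), np.int64(1)), (np.int64(455), np.int64(131), np
[... 2676 characters left out ...]
(150)), (np.int64(431), np.int64(205), np.int64(147)), (np.int64(434), np.int64(200), np.int64(147)), (np.int64(438), np.int64(194), np.int64(150)), (np.int64(416), np.int64(168), np.int64(97)), (np.int64(376), np.int64(118), np.int64(0)), (np.int64(383), np.int64(106), np.int64(1)), (np.int64(389), np.int64(92), np.int64(0))]
290 [(np.int64(430), np.int64(212), np.int64(157)), (np.int64(431), np.int64(205), np.int64(154)), (np.int64(434), np.int64(199), np.int64(154)), (np.int64(438), np.int64(195), np.int64(156)), (np.int64(361), np.int64(127), np.int64(0)), (np.int64(367), np.int64(113), np.int64(0)), (np.int64(374), np.int64(100), np.int64(1)), (np.int64(380), np.int64(87), np.int64(0))]
```

View pics/e.png

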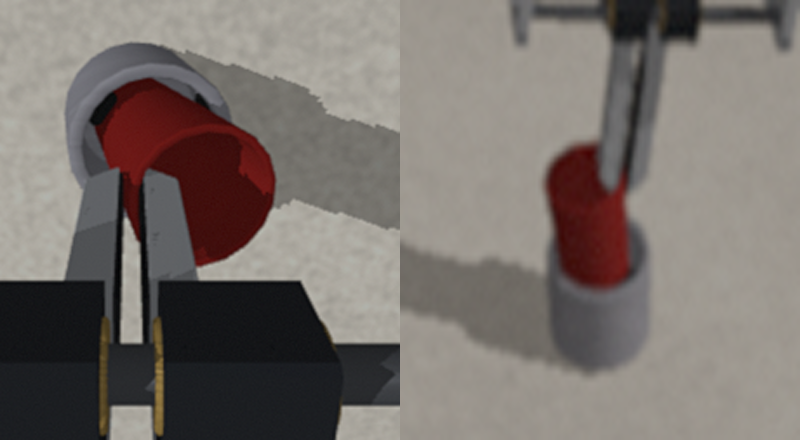

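Run:
```python
from h import *
for n,us,vs in [("scene",[349,351,353,355,358,360,362],range(160,184,2)),("wrist",[228,236,240,252,256,262,268],range(222,246,2))]:
    c=manip.camera(n);P=cloud(c);print(n)
    for v in vs: print(v,' '.join(str(P[v,u].round().astype(int).tolist())+'#'+''.join('%02x'%k for k in c["pixels"][v,u]) for u in us))
go(426,198,70)
```

```text
scene
160 [257, 140, 1]#9b958d [434, 186, 136]#5f5e5c [438, 192, 141]#6e6d6f [435, 196, 141]#696768 [424, 201, 135]#242122 [432, 208, 143]#505051 [430, 212, 143]#5a5a5b
162 [268, 143, 2]#97928b [439, 188, 134]#585756 [438, 193, 136]#6e6c6e [436, 197, 136]#6c6b6b [430, 203, 133]#242221 [430, 208, 135]#5a595a [429, 213, 136]#656565
164 [273, 146, -1]#8c8680 [445, 190, 133]#5c5c5c [436, 193, 128]#6e6d6d [432, 197, 126]#656465 [430, 204, 127]#323232 [433, 210, 132]#6b6b6b [429, 214, 131]#747273
166 [422, 181, 107]#54413f [440, 190, 123]#656666 [440, 195, 125]#6f6e6f [434, 199, 122]#5e5d5c [431, 205, 123]#3e3d3e [430, 210, 124]#6e6d6f [429, 215, 125]#7b7a79
168 [430, 184, 107]#493939 [441, 191, 118]#656565 [434, 195, 115]#6e6e6e [287, 168, 1]#514f4f [429, 206, 115]#515051 [431, 211, 119]#6c6c6d [427, 215, 117]#85827e
170 [415, 181, 89]#4a2f2e [438, 191, 109]#6a6a6a [436, 196, 110]#686869 [430, 200, 107]#463938 [432, 207, 111]#5d5e5f [428, 211, 110]#6b6b6d [287, 189, 2]#908c86
172 [414, 182, 82]#4a2726 [440, 193, 105]#696767 [437, 197, 105]#6a6c6d [436, 202, 105]#5a2827 [432, 208, 105]#626
[... 2207 characters left out ...]
, 199, 105]#2e3133 [437, 197, 107]#5e6163 [438, 195, 107]#606365 [440, 192, 108]#606265
240 [430, 211, 110]#606266 [432, 207, 111]#636568 [432, 205, 107]#1a0c0e [435, 199, 108]#28292c [437, 198, 110]#5d5e62 [438, 195, 111]#606265 [440, 192, 110]#616266
242 [430, 211, 113]#606266 [432, 207, 113]#636468 [432, 205, 110]#1b0e0f [434, 199, 109]#1c1e1f [437, 198, 112]#5f6164 [438, 195, 113]#606265 [440, 193, 114]#616265
244 [430, 211, 115]#5f6265 [432, 207, 115]#636568 [432, 205, 112]#1c0f0e [435, 199, 113]#1a1c1d [437, 198, 116]#606365 [438, 195, 115]#606165 [440, 193, 116]#616265
t 6.7 pos [426.4 198.8  69.8] tool move [-0.2  0.6  0.7] F [-1.4  5.   4.1] gap 5.1 q [0.36 0.26 1.86 0.   1.02 1.47]
```

The measured depths show the real fingertips about 25 mm *above* the reported TCP (tip z ≈ 96 with TCP at 70). So the jaws closed at rim height and now pinch the wall, with the cup leaning towards tool +y. I'll loosen slightly first, then lift clear.

```bash
python3 -m handwheel '[[[0,0,0],0],[[0,0,0],0],[[0,0,0],0],[[0,0,0],0],[[0,0,0],0],[[0,0,0],0],[[0,0,0],0],[[0,0,0],0],[[0,0,0],0],[[0,0,0],0]]' 210 5; python3 look.py f.png red_cup red_pot
python3 - <<'E'
from h import *
c=manip.camera("scene");w=cv2.imread("pics/f.png")[130:384,170:400];s=c["pixels"][140:220,300:400][...,::-1]
cv2.imwrite("pics/g.png",np.hstack([cv2.resize(w,(400,440),interpolation=2),cv2.resize(s,(400,440),interpolation=2)]))
E
```

```text
clock: 7.95
eef_pos: [426.3, 198.3, 69.6]
eef_rot: [3.022, 1.571, 0.341]
wrist_force: [-0.6, 2.6, 2.1]
finger_gap: 16.7
wrist red_cup 0.95 [257. 218.] 6079 zmin/top 0.7 101.0 circle 434.7 186.3 25.1 mid [434.7 194.1 100.4] ext [50. 28.  9.]
wrist red_pot 0.85 [227. 175.] 2507 zmin/top -1.0 49.2 circle 431.8 201.1 33.3 mid [432.8 203.8  47.4] ext [61. 56.  6.]
t 8.25 pos [426.3 198.3  69.5] tool move [-5.5  0.6 -0.5] F [-0.9  3.5  2.7] gap 16.4 q [0.36 0.26 1.86 0.   1.02 1.47]
```

View pics/g.png

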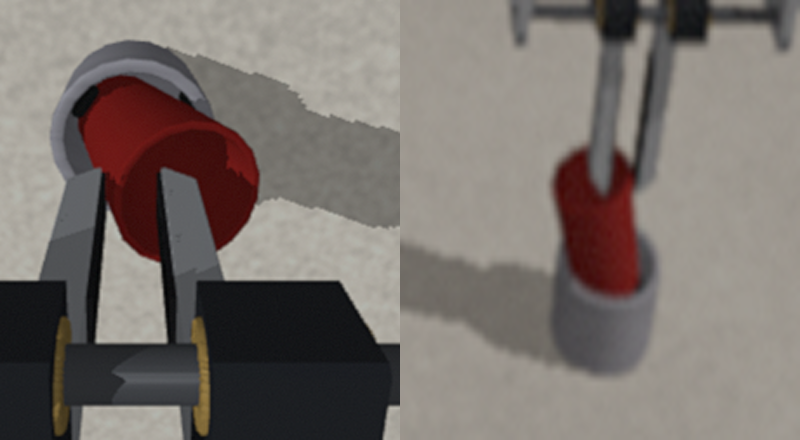

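The -y finger is outside the cup at (85,230) and the +y finger is in the mouth at (180,210). The pot is level again (rim 49) and the cup is straightening. I'll raise straight up.

```bash
python3 -m handwheel '[[[-3,0,0],0],[[-4,0,0],0],[[-6,0,0],0],[[-10,0,0],0],[[-15,0,0],0],[[-20,0,0],0],[[-20,0,0],0],[[-20,0,0],0],[[0,0,0],0],[[0,0,0],0]]'; python3 -m handwheel '[[[-20,0,0],0],[[-20,0,0],0],[[-10,0,0],0],[[0,0,0],0],[[0,0,0],0],[[0,0,0],0],[[0,0,0],0],[[0,0,0],0],[[0,0,0],0],[[0,0,0],0]]' 0 20; python3 look.py i.png red_cup red_pot
python3 - <<'E'
from h import *
c=manip.camera("scene");w=cv2.imread("pics/i.png")[60:384];s=c["pixels"][140:220,300:400][...,::-1]
cv2.imwrite("pics/j.png",np.hstack([cv2.resize(w,(400,260),interpolation=2),cv2.resize(s,(325,260),interpolation=2)]))
# finger-tip profile along tool x, relative to TCP
cw=manip.camera("wrist");P=cloud(cw);st=manip.read_state();T=R.from_euler('xyz',st["eef_rot"]).as_matrix()
q=(P-st["eef_pos"])@T
for v in range(222,300,8): print(v,[q[v,u].round().astype(int).tolist() for u in (145,155,162,330,338,350)])
E
```

```text
clock: 9.55
eef_pos: [426.0, 198.2, 167.1]
eef_rot: [-0.073, 1.57, -2.755]
wrist_force: [-0.5, 0.0, -0.5]
finger_gap: 16.7
clock: 10.8
eef_pos: [426.3, 198.3, 217.6]
eef_rot: [-3.042, 1.571, 0.559]
wrist_force: [-0.5, 0.2, -0.7]
finger_gap: 93.9
wrist red_pot 0.62 [230. 150.] 1060 zmin/top -0.1 49.1 circle 429.5 199.3 33.7 mid [429.3 206.1  51.8] ext [67. 52. 15.]
top red_cup 0.85 [170. 236.] 356 zmin/top 6.1 103.6 circle 429.4 160.4 44.5 mid [423.3 160.4 227.5] ext [ 22.  89. 257.]
top red_pot 0.57 [171. 248.] 258 zmin/top -6.0 49.4 circle 430.0 195.4 36.3 mid [420.6 195.4  68.1] ext [45. 72. 47.]
t 11.1 pos [426.3 198.3 217.6] tool move [142.6   0.6  -0.5] F [-0.  -0.5 -0. ] gap 93.9 q [0.36 0.09 1.69 0.   1.36 1.47]
222 [[219, -133, 84], [216, -119, 83], [218, -110, 83], [218, 113, 83], [216, 123, 83], [215, 139, 82]]
230 [[217, -134, 95], [-27, -50, -9], [-24, -47, -8], [-24, 48, -7], [-27, 52, -9], [219, 141, 95]]
238 [[-38, -53, -9], [-34, -49, -7], [-26, -47, -3], [-28, 47, -4], [-39, 49, -9], [-37, 56, -8]]
246 [[-47, -50, -8], [-42, -47, -6], [-28, -47, 1], [-31, 47, -1], [-45, 47, -8], [-47, 52, -9]]
254 [[-54, -48, -8], [-43, -47, -2], [-31, -46, 4], [-30, 47, 4], [-46, 47, -4], [-57, 49, -9]]
262 [[-60, -47, -6], [-44, -47, 2], [217, -114, 142], [-34, 47, 7], [-47, 47, 0], [-63, 48, -8]]
270 [[-60, -47, -2], [-45, -47, 6], [216, -115, 153], [216, 118, 154], [-49, 47, 4], [-66, 47, -6]]
278 [[-61, -47, 1], [216, -125, 166], [217, -116, 166], [217, 119, 166], [-49, 47, 8], [-66, 47, -2]]
286 [[-63, -47, 4], [217, -126, 179], [216, -116, 179], [217, 120, 179], [217, 131, 179], [-68, 47, 1]]
294 [[-64, -47, 8], [218, -128, 193], [218, -118, 193], [216, 120, 191], [216, 132, 191], [-70, 47, 4]]
```

View pics/j.png

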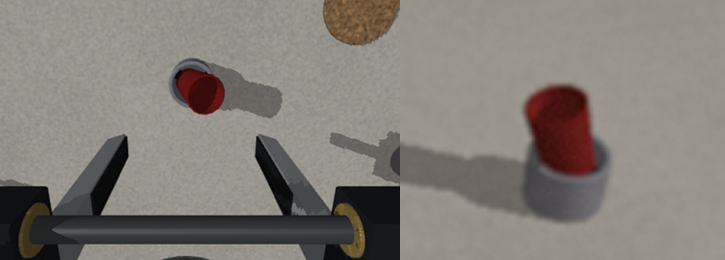

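Confirmed: the tips sit at tool x = -24 mm rather than +11, so commanded heights must be 35 mm lower. The cup was left leaning in its pot at (205,95) left / (560,130) right, so I'll measure its tilt.

```bash
cat > tilt.py <<'E'
from h import *
from scipy.optimize import least_squares
# fit the outer cone (foot r20, rim r26, h85) + floor to red pixels from wrist+scene
A=[]
for n in ["wrist","scene"]:
    c=manip.camera(n);P=cloud(c);h=cv2.cvtColor(c["pixels"],cv2.COLOR_RGB2HSV)
    m=((h[...,0]<8)|(h[...,0]>172))&(h[...,1]>150)&(c["z_map"]>0)
    m=cv2.erode(m.astype(np.uint8),np.ones((2,2)))>0
    q=P[m];q=q[(np.hypot(q[:,0]-430,q[:,1]-198)<90)&(q[:,2]>25)&(q[:,2]<170)];print(n,len(q),q[:,2].max().round(1))
    A.append(q[np.random.default_rng(0).choice(len(q),min(600,len(q)),False)])
q=np.vstack(A)
def res(p):
    a=np.array([p[3],p[4],1]);a/=np.linalg.norm(a);d=q-p[:3];h=d@a;r=np.linalg.norm(d-np.outer(h,a),axis=1)
    ro=20+6*h/85;f=np.minimum(abs(r-ro),abs(r-ro+3));f=np.minimum(f,np.hypot(np.maximum(r-17,0),h-3))
    return np.r_[f+np.maximum(h-85,0)+np.maximum(-h,0)]
b=min((least_squares(res,[430+i,199+j,8+k,sx,sy],loss="soft_l1") for i in(-6,6) for j in(-6,6) for k in (0,12) for sx in (0,.15) for sy in (0,-.25)),key=lambda r:r.cost)
p=b.x;a=np.array([p[3],p[4],1]);a/=np.linalg.norm(a)
print("rms",np.sqrt(np.mean(res(p)**2)).round(2),"foot",p[:3].round(1),"rim",(p[:3]+85*a).round(1),"tilt deg",np.degrees(np.arccos(a[2])).round(1))
s=manip.read_state();T=R.from_euler('xyz',s["eef_rot"]).as_matrix();print("foot,rim in tool",((p[:3]-s["eef_pos"])@T).round(1),((p[:3]+85*a-s["eef_pos"])@T).round(1))
E
python3 tilt.py
```

```text
wrist 2141 104.7
scene 362 103.0
rms 0.75 foot [426.3 203.2  17.2] rim [436.  181.3  98.8] tilt deg 16.3
foot,rim in tool [200.3  -4.4  -2.2] [118.8  19.5  -1.2]
```

Cup fitted: tilted 16° in the jaw plane towards +y, foot raised 9 mm. Vertical pads closing in this same plane will right it, so I'll descend with tips at z≈58 (TCP 34) and a +4 mm y shift.

```bash
python3 -m handwheel '[[[20,4,-2],0],[[25,0,0],0],[[25,0,0],0],[[25,0,0],0],[[25,0,0],0],[[20,0,0],0],[[15,0,0],0],[[15,0,0],0],[[13.5,0,0],0],[[0,0,0],0]]' 0 8; python3 -m handwheel '[[[0,0,0],0],[[0,0,0],0],[[0,0,0],0],[[0,0,0],0],[[0,0,0],0],[[0,0,0],0],[[0,0,0],0],[[0,0,0],0],[[0,0,0],0],[[0,0,0],0]]' 85 8; python3 tilt.py
```

```text
clock: 12.55
eef_pos: [429.5, 195.4, 33.3]
eef_rot: [-0.135, 1.569, -2.817]
wrist_force: [-0.5, 0.2, 0.2]
finger_gap: 93.6
clock: 13.8
eef_pos: [429.8, 195.6, 34.0]
eef_rot: [-0.673, 1.571, 2.928]
wrist_force: [1.1, -0.9, 0.1]
finger_gap: 62.8
wrist 9935 101.3
scene 344 100.6
rms 0.72 foot [425.7 202.1  15.4] rim [432.8 189.8  99.2] tilt deg 9.6
foot,rim in tool [18.6 -7.6  0.8] [-65.2   6.5  -0.1]
```

Righting works (tilt now 9.6°), so I close fully.

```bash
python3 -m handwheel '[[[0,0,0],0],[[0,0,0],0],[[0,0,0],0],[[0,0,0],0],[[0,0,0],0],[[0,0,0],0],[[0,0,0],0],[[0,0,0],0],[[0,0,0],0],[[0,0,0],0]]' 255 15; python3 tilt.py; python3 look.py k.png red_pot
```

```text
clock: 15.15
eef_pos: [429.8, 195.6, 34.0]
eef_rot: [0.032, 1.571, -2.65]
wrist_force: [0.4, -0.3, -1.7]
finger_gap: 52.0
wrist 9427 98.7
scene 365 99.2
rms 0.71 foot [426.5 200.4  12.9] rim [430.7 194.9  97.7] tilt deg 4.6
foot,rim in tool [21.1 -5.8  0.8] [-63.6   0.9  -0.5]
wrist red_pot 0.97 [243. 188.] 3410 zmin/top -0.8 48.8 circle 433.8 201.0 33.1 mid [440.1 201.5  63.1] ext [46. 62. 39.]
top red_pot 0.47 [178. 244.] 58 zmin/top 4.3 48.2 circle 412.4 172.9 11.6 mid [412.4 173.8  46.9] ext [19. 15.  7.]
t 15.45 pos [429.8 195.6  34. ] tool move [-41.   -3.4   1.4] F [ 0.2 -0.9 -1.6] gap 51.8 q [ 0.35  0.32  1.88 -0.    0.94  1.46]
```

View pics/k.png

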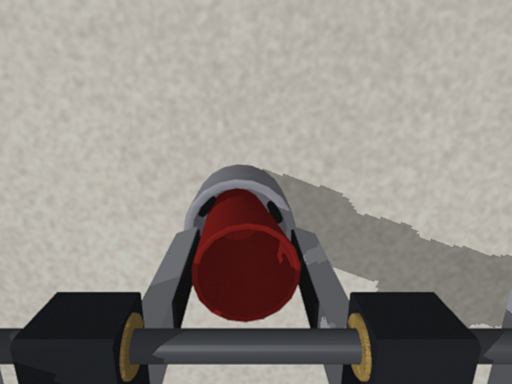

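The image shows the cup between the pads at (245,270), the pot behind it at (240,190), gap 52 mm and tilt 4.6°, which is a sound grasp. Lifting.

```bash
python3 -m handwheel '[[[0,0,0],0],[[0,0,0],0],[[-2,0,0],0],[[-4,0,0],0],[[-4,0,0],0],[[-4,0,0],0],[[-4,0,0],0],[[-4,0,0],0],[[-4,0,0],0],[[-4,0,0],0]]' 255 25;  python3 -m handwheel '[[[-5,0,0],0],[[-5,0,0],0],[[-5,0,0],0],[[-5,0,0],0],[[-5,0,0],0],[[-5,0,0],0],[[-5,0,0],0],[[0,0,0],0],[[0,0,0],0],[[0,0,0],0]]'; python3 tilt.py; python3 look.py l.png red_pot
```

```text
clock: 16.7
eef_pos: [430.1, 195.7, 64.6]
eef_rot: [-3.129, 1.57, 0.472]
wrist_force: [0.3, 1.0, -0.5]
finger_gap: 52.0
clock: 17.95
eef_pos: [429.8, 195.5, 98.9]
eef_rot: [-0.115, 1.57, -2.796]
wrist_force: [-0.3, -0.4, -1.3]
finger_gap: 51.8
wrist 10050 163.5
scene 503 164.0
rms 0.79 foot [426.6 200.2  77.6] rim [430.6 194.9 162.4] tilt deg 4.5
foot,rim in tool [21.3 -5.6  0.8] [-63.4   0.9  -0.5]
wrist red_pot 0.65 [241. 180.] 3382 zmin/top -0.8 48.8 circle 429.9 199.0 33.5 mid [433.  198.9  47.3] ext [60. 66.  7.]
top red_pot 0.7 [178. 241.] 215 zmin/top -2.6 49.2 circle 414.7 160.9 40.1 mid [420.6 160.9 152.9] ext [ 45.  75. 216.]
t 18.25 pos [429.8 195.6  99. ] tool move [24.  -3.4  1.4] F [-1.  -0.5 -0.2] gap 51.3 q [0.35 0.22 1.83 0.   1.09 1.46]
```

Clear: foot at z 77.6, pot still at (430,199), tilt 4.5°. Carrying it to the mat.

```bash
python3 -m handwheel '[[[-10,8,-3],0],[[-5,18,-8],0],[[0,28,-12],0],[[0,35,-15],0],[[0,40,-17],0],[[0,40,-17],0],[[0,35,-15],0],[[0,25,-11],0],[[0,15,-7],0],[[0,8,-3],0]]'; sed -i 's/430,q\[:,1\]-198/430,q[:,1]-198/; s/np.hypot(q\[:,0\]-430,q\[:,1\]-198)<90/np.hypot(q[:,0]-manip.read_state()["eef_pos"][0],q[:,1]-manip.read_state()["eef_pos"][1])<70/; s/\[430+i,199+j,8+k,sx,sy\]/[np.median(q[:,0])+i,np.median(q[:,1])+j,q[:,2].max()-85-k,sx,sy]/' tilt.py; python3 tilt.py; python3 look.py m.png cork_round
python3 - <<'E'
from h import *
c=manip.camera("scene");P=cloud(c)
h=cv2.cvtColor(c["pixels"],cv2.COLOR_RGB2HSV)
for d in manip.cut_out("cork_round","scene")[:1]:
    q=P[d["region"]];print("scene cork",d["confidence"],((q.min(0)+q.max(0))/2).round(1),np.ptp(q,axis=0).round())
go(639,18,99)
E
```

```text
clock: 19.5
eef_pos: [639.3, 16.0, 113.9]
eef_rot: [0.264, 1.571, -2.419]
wrist_force: [0.4, 0.2, -1.5]
finger_gap: 52.0
wrist 7581 170.0
scene 490 170.0
rms 0.68 foot [635.8  20.7  92.2] rim [640.2  15.3 176.9] tilt deg 4.7
foot,rim in tool [21.7 -5.1  0.9] [-63.    1.7  -0.6]
wrist cork_round 0.61 [238. 166.] 7592 zmin/top -0.3 7.4 circle 637.2 22.1 54.7 mid [638.5  22.5  50.9] ext [105. 108.  96.]
t 19.8 pos [638.2  18.  114.2] tool move [  39.2 -255.1  109.3] F [ 0.7 -0.3 -1.3] gap 51.7 q [-0.03  0.55  1.32  0.    1.26  1.08]
scene cork 0.79 [938.5 176.3 392.3] [710. 412. 785.]
t 19.9 pos [638.3  18.  114.3] tool move [15.3  0.3 -0.6] F [ 1.2 -0.1 -0.7] gap 51.3 q [-0.03  0.55  1.32  0.    1.26  1.08]
```

View pics/m.png

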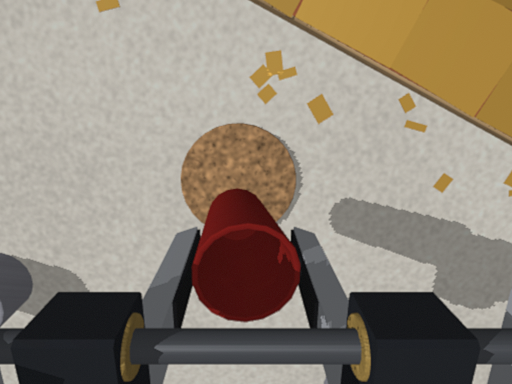

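The cup hangs over the mat: the cork is at (240,175) with measured centre (637,22), and the foot is at about (635,22.7), z 92.8. Lowering 84 mm, slowing towards the end.

```bash
python3 -m handwheel '[[[12,0,0],0],[[16,0,0],0],[[16,0,0],0],[[12,0,0],0],[[9,0,0],0],[[6,0,0],0],[[4,0,0],0],[[3,0,0],0],[[2,0,0],0],[[0,0,0],0]]'; python3 -m handwheel '[[[1,0,0],0],[[1,0,0],0],[[1,0,0],0],[[1,0,0],0],[[0.5,0,0],0],[[0,0,0],0],[[0,0,0],0],[[0,0,0],0],[[0,0,0],0],[[0,0,0],0]]'; python3 tilt.py
```

```text
clock: 21.15
eef_pos: [638.5, 17.7, 34.1]
eef_rot: [2.938, 1.571, 0.256]
wrist_force: [-0.0, -0.4, -1.2]
finger_gap: 51.7
clock: 22.4
eef_pos: [639.1, 18.0, 30.9]
eef_rot: [2.863, 1.569, 0.182]
wrist_force: [-2.8, 2.1, 9.1]
finger_gap: 51.8
wrist 9252 95.6
scene 487 97.6
rms 0.72 foot [635.1  22.5  11.4] rim [639.9  17.3  96.1] tilt deg 4.8
foot,rim in tool [19.5 -5.8  1.6] [-65.2   1.   -0.5]
```

Touchdown felt (about 9 N up). I back off 1.5 mm and release gently.

```bash
python3 -m handwheel '[[[-1,0,0],0],[[-0.5,0,0],0],[[0,0,0],0],[[0,0,0],0],[[0,0,0],0],[[0,0,0],0],[[0,0,0],0],[[0,0,0],0],[[0,0,0],0],[[0,0,0],0]]' 255 8; python3 -m handwheel '[[[0,0,0],0],[[0,0,0],0],[[0,0,0],0],[[0,0,0],0],[[0,0,0],0],[[0,0,0],0],[[0,0,0],0],[[0,0,0],0],[[0,0,0],0],[[0,0,0],0]]' 90; python3 tilt.py
```

```text
clock: 23.75
eef_pos: [638.5, 17.7, 31.0]
eef_rot: [2.979, 1.571, 0.297]
wrist_force: [0.2, -0.4, -1.1]
finger_gap: 51.7
clock: 25.0
eef_pos: [638.5, 17.6, 31.0]
eef_rot: [0.397, 1.571, -2.285]
wrist_force: [-0.6, 0.1, -1.0]
finger_gap: 61.0
wrist 9280 93.7
scene 456 94.9
rms 0.7 foot [634.9  22.1   9.6] rim [635.9  20.6  94.6] tilt deg 1.2
foot,rim in tool [21.4 -5.5  1.2] [-63.5  -3.7   1. ]
```

It stands upright at (635,22). Opening fully and rising.

```bash
python3 -m handwheel '[[[0,0,0],0],[[0,0,0],0],[[0,0,0],0],[[0,-2,0],0],[[0,-2,0],0],[[0,0,0],0],[[-5,0,0],0],[[-10,0,0],0],[[-15,0,0],0],[[-20,0,0],0]]' 0; python3 -m handwheel '[[[-25,0,0],0],[[-25,0,0],0],[[-25,0,0],0],[[-20,0,0],0],[[-10,0,0],0],[[0,0,0],0],[[0,0,0],0],[[0,0,0],0],[[0,0,0],0],[[0,0,0],0]]'; python3 tilt.py; python3 look.py n.png cork_round red_cup red_pot blue_cup
python3 - <<'E'
from h import *
w=cv2.imread("pics/n.png");c=manip.camera("scene");cv2.imwrite("pics/o.png",np.hstack([cv2.resize(w,(400,300)),cv2.resize(c["pixels"][100:250,200:400][...,::-1],(400,300))]))
E
```

```text
clock: 26.35
eef_pos: [636.7, 21.2, 82.5]
eef_rot: [2.542, 1.571, -0.14]
wrist_force: [0.1, 0.0, 0.3]
finger_gap: 93.7
clock: 27.6
eef_pos: [636.7, 21.3, 185.9]
eef_rot: [-0.553, 1.571, 3.049]
wrist_force: [-0.2, 0.3, -1.0]
finger_gap: 93.9
wrist 1810 93.4
scene 464 94.0
rms 0.7 foot [634.8  21.8   8.9] rim [634.6  22.2  93.9] tilt deg 0.3
foot,rim in tool [177.1  -1.3   1.4] [92.1 -1.8  1.4]
wrist cork_round 0.86 [242. 147.] 4193 zmin/top -1.1 7.5 circle 636.8 22.9 54.6 mid [636.7  22.5  47. ] ext [105. 108.  88.]
wrist red_cup 0.81 [240. 185.] 2629 zmin/top -0.2 91.5 circle 634.8 22.2 25.9 mid [634.9  22.1  89.7] ext [51. 51.  6.]
wrist red_pot 0.91 [ 32. 260.] 3717 zmin/top -1.5 48.3 circle 429.3 198.2 34.5 mid [429.3 195.8  46.7] ext [69. 63.  7.]
wrist blue_cup 0.94 [356. 376.] 820 zmin/top -1.0 92.8 circle 582.0 -99.5 140.0 mid [574.5 -99.5 205.9] ext [182. 225. 236.]
top blue_cup 0.94 [335. 222.] 417 zmin/top 7.3 93.1 circle 474.4 -202.6 24.9 mid [ 474.4 -202.8   92. ] ext [47. 48.  8.]
t 28.2 pos [636.7  21.3 186.1] tool move [ 111.1 -251.4  109.5] F [-0.1  0.3 -0.1] gap 93.7 q [-0.02  0.5   1.24  0.    1.4   1.09]
```

View pics/o.png

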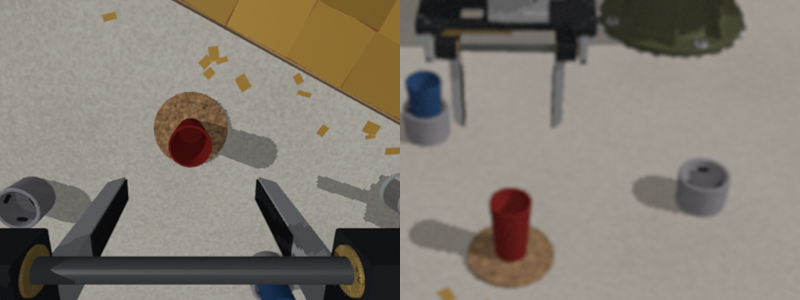

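The red cup stands upright in the middle of the cork (right half, (512,225)). Its pot is upright and empty at (702,185), and the blue cup is undisturbed at (425,105). Handing in.

```bash
python3 -c "
from cell import manip
print(manip.sign_off())"
```

```text
the job is handed in; nothing more can be done
None
```

The red cup was pulled clear of its pot, lowered onto the cork mat and released. I handed the job in at about 28 s; the interface gives no verdict.

**First grasp failed.** The real fingertips sit about 24 mm behind the reported TCP, not 11 mm ahead as the text says. The jaws therefore closed at rim height and pinched the cup's wall. After I loosened and lifted off, the cup was leaning about 16° in its pot. I measured the offset from the depth images, loosened and lifted away, then regripped 35 mm lower, which straightened the cup to about 4.6° before the pull.

The lean was not measured while the wall was pinched, when it was probably somewhat larger. I can't rule out that it passed the 25° limit then. The pot also tipped a little at that point, with its rim at about 57 mm instead of 49.

**Last checks before hand-in:**

| Thing | Measured |
|---|---|
| Red cup | tilt 0.3°, about 2 mm from the mat's centre |
| Gripper | open, TCP at z 186 mm, no contact force |
| Red pot | upright, about 2.5 mm from where it started |
| Blue cup | within about 1 mm of its start, still nested |

The cup fit put its foot at z 9 mm where 6 mm was expected. The same fit's rim height was also about 2–3 mm high, so I take this as measuring bias.

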